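Dial open the stamp strongbox

TASK

Open the strongbox: by the dial's brass finger knob, wind the dial clockwise, past the red mark once and stopping exactly on red the second time; then anticlockwise, past the blue mark once and stopping exactly on blue the second time. Now wind it clockwise again until you feel the bolt come up against its stop, without forcing it. Then let go of the dial, slide the grey lid fully open by its brass knob and let go, leaving the things around the box where they are.

Things in the scene. Friction and masses are not known exactly. Their poses are not given: they have to be found in the camera images.
- box: dark enamelled steel strongbox bolted to the bench, 150 mm (x) by 300 mm (y) by 70 mm high; origin at the centre of its underside, z up. The +y half carries the dial, on top; the -y half is a tray closed by the sliding lid. Its x axis points within 0.35 rad of straight away from the robot.
- dial_axis (a point): point on the dial's vertical axis at its top face (83 mm above the bench; box frame 0, 75, 83 mm). The dial is a dark flat disc, 92 mm across, 8 mm thick, in a fixed bright ring of 128 mm with black ticks every 15 degrees, one red and one blue mark.
- dial (a joint): turn of the dial, rad, counted over whole turns, growing clockwise seen from above. 0: finger knob (and the white line beyond it) points to the box's -x side; pi/2: to its +y side. Starts between -1.2 and 1.2. It is on a mark when the knob lies on the line from axis to mark: the settings read 2.4 + 2 pi (red, second time), then 0.9 (blue, second time), then the stop. Drags 1 to 2 N at the knob.
- finger_knob: upright brass finger knob on the dial, a cylinder of 16 mm diameter and 37 mm height that spins freely on its pin; its axis is 30 mm from the dial's axis; origin at the centre of its underside, 1 mm above the dial's top face.
- knob_top (a point): centre of the finger knob's top, 121 mm above the bench
- red_mark (a point): centre of the red mark, a bar of 17 by 8 mm on the fixed ring, 55.5 mm from the dial's axis, 75 mm above the bench, 2.4 rad clockwise from the box's -x side. The lock accepts about 0.12 rad either way; if overrun clockwise, the whole combination must be dialled again.
- blue_mark (a point): centre of the blue mark, same size and radius, 0.9 rad clockwise from the box's -x side; same tolerance, not to be overrun anticlockwise. After blue the dial picks up the bolt 0.4 to 2.2 rad farther clockwise and draws it for 0.7 rad, dragging 3.5 N more at the knob, to a hard stop 1.1 to 2.9 rad past blue (differs from box to box, not visible); only in the last 0.07 rad is the lid free.
- lid (a joint): how far the grey sliding lid is open, m: 0 shut, 0.100 fully open; it slides flat towards the box's -y side, dragging with about 3 N. While locked it only rattles by 1 mm.
- lid_knob (a point): centre of the top of the lid's round brass knob, 22 mm in diameter and 34 mm high above the grey lid (133 by 146 mm, its top face 76 mm above the bench; the knob's top is at 110 mm), in the middle of the lid
- dog: the driving roller carried round by the dial, hidden under it, 6 mm across; origin at its lower end, 20 mm from the dial's axis, 48 mm above the bench. Nothing to handle. It pushes the bolt; more than 30 N there (about 20 N at the finger knob, beyond the drag) counts as forcing the bolt.
- bottle: green glass water bottle, 68 mm diameter, 220 mm tall, origin at the centre of its underside; leave it alone
- tin: low blue tin, 66 mm diameter, 65 mm tall, origin at the centre of its underside; leave it alone
- mallet: hammer, 260 mm long, lying on the bench beyond the box, head at its +x end; leave it alone

How it is judged:
By the outcome, as a careful person would: the job done as asked, in the order asked, and still so for the second after the job is handed in, with the robot touching nothing.
It also fails if it takes over 67 s, if anything falls off the work surface, if the arm or the gripper's body presses on something with over 40 N, if the wrist force passes 120 N, or if a joint passes its speed limit or range.

ROBOT

A 6-joint arm with a two-finger parallel gripper is mounted at the origin on the work surface. World frame = base frame: x ahead of the robot, y to its left, z up, the work surface at z = 0. Lengths are in m, angles in degrees, forces in N, time in s.
With the tool pointing down it reaches from about 0.275 to 0.975 m from the base axis. Payload 8.4 kg.
Tool frame: the origin (TCP) lies at the very end of the fingers, on their centre line; the grasp point (between the pads) lies behind it (manip.grip_point_offset is the z of the grasp point in the tool frame, in m); z points along the fingers, y is the line along which they close (so a half turn about z gives the same grasp; the last joint's range is limited). The gripper opens to 92 mm and grips with 3 to 60 N. Pads are 20 mm wide; open, the fingers measure 128 mm over their backs; the gripper's body (75 mm by 189 mm) begins 69 mm behind the grasp point.
Start: joints at [-71.815, 20.225, 93.587, -0, 66.188, -0.138], TCP at [0.196, -0.593, 0.215] pointing down, gripper open.
Joint ranges: [-150.9, 150.9], [-52.94, 120.26], [3.33, 152.33], [-74.26, 254.26], [0, 154.13], [-172.89, 172.89]. Speed limits (degrees/s): [127.2, 127.2, 159.86, 180, 180, 180].

INTERFACE

Orientations are given as [roll, pitch, yaw] about the fixed x, y, z axes, in that order (R = Rz(yaw) Ry(pitch) Rx(roll)).
In Python, from rig import manip gives the robot as it stands. Calls block until the motion is done:
- manip.movep(position, orientation): joint-space move of the TCP to a pose.
- manip.move_l(position, rot=None, v=0.15, f_stop=None): straight line of the TCP; rot=None keeps the orientation; v is the mean speed in m/s. With f_stop (N) it stops when the force on the tool has changed by that much, and returns True; else False.
- manip.move_j(angles): joint-space move.
- manip.move_gripper(opening): finger opening in m; the grip force is fixed at half the most; returns when the fingers have stopped.
- manip.sleep(seconds).
- manip.ik(position, orientation): joint angles nearest the present ones, or None.
- manip.read_camera(name): name is "scene" or "top" or "wrist"; returns the picture (480x640x3 uint8, red, green, blue); there is no depth.
- manip.camera_params(name): a dict with "fovy" (degrees; the focal length in pixels is half the picture's height over the tangent of half this angle, whatever the lens; pixels are square), "cx", "cy" (the principal point, pixels), "xyz" and "rotation" of the camera in the world. Camera axes: x right, y up, looking along -z (the intrinsics and any distortion apply to the point x, -y, -z); pixel columns grow to the right and rows downward; lengths in m; the calibration is good to about 2 mm. A picture is of the moment at which its call begins: read the wrist's pose just before it. camera_params takes no time and is no camera call; for the wrist camera it gives the pose at the moment of the call.
A pose or a line that the arm cannot do raises manip.Unreachable and nothing moves.
- manip.sign_off(): hands the job in, once; it reports no verdict.
Trained networks look in the newest picture that a camera, given by its name, has taken for a name from the list of things; names that differ only in an ending like _2 or _b are one class to them, and where a whole thing is asked for, a point or a joint stands for the part that bears it (a point fixed in the world has none). Each returns a list of dicts, best first, with "conf" (0 to 1); they miss things now and then, are a little off and sometimes report something else, mostly with a low value. They report only what shows in the picture. A call takes as long as a camera call.
- manip.look_for(label, camera): "bbox" ([centre column, centre row, width, height] in pixels, round what is visible of it).
- manip.regions_of(label, camera): "pixels" (480x640 bool, what is visible of it) and "bbox" ([centre column, centre row, width, height] in pixels, round what is visible of it).
Readings, each from a call of its own:
- manip.current_time_s(): time.
- manip.current_q(): joint angles.
- manip.current_joint_velocities(): joint speeds.
- manip.current_tau(): joint torques, N m.
- manip.current_eef_pos(): TCP position.
- manip.current_eef_rot(): TCP orientation.
- manip.current_contact_force(): force on the tool from outside, world axes, zero at the start.
- manip.current_torque(): the same for the moment, N m.
- manip.current_grip_width(): finger opening in m.
Only numpy, scipy, OpenCV 4.12 (cv2) and the standard library are available. Lean on these libraries where they do the work, as an engineer would, in place of code of your own. Each camera call takes 0.05 s, during which the arm holds its last target. There are 200 camera calls.

## Working session

There is one attempt and no reset: what is moved stays moved. The work goes in short steps, each a Python script; the robot and the scene stay as the last script left them, time stands still between calls to the robot, and variables do not carry over. Pictures are saved under pics/ and viewed, on a budget of 10 in all, crops included, one or two more only if the job needs it, and the job is handed in when it is done.

```bash
ls; mkdir -p pics
python3 - <<'E'
from rig import manip
import cv2,numpy as np
print(manip.grip_point_offset, manip.current_time_s(), manip.current_eef_rot())
ims=[]
for c in("scene","top"):
    im=manip.read_camera(c); ims.append(im[:,:,::-1]); print(c,manip.camera_params(c))
    for l in("knob_top","dial_axis","red_mark","blue_mark","lid_knob","bottle","tin","mallet","box"):
        print(l,[(np.round(d["bbox"],1).tolist(),round(d["conf"],2)) for d in manip.look_for(l,c)[:2]])
    cv2.imwrite(f"pics/{c}.png",im[:,:,::-1])
print(manip.current_time_s())
E
```

```text
pics
-0.0187 0.0 [-1.79922304e+02  2.50408381e-04  1.83259253e+01]
scene {'fovy': 48.12762370870958, 'cx': 318.98144003035105, 'cy': 238.67319472164624, 'xyz': array([1.07278835, 0.5121486 , 0.81536198]), 'rotation': array([ 41.63998704,  -1.0756486 , 134.26484712])}
knob_top []
dial_axis [([333.9, 227.9, 148.5, 147.7], 0.93)]
red_mark [([332.9, 226.7, 148.7, 145.2], 0.67)]
blue_mark [([331.6, 226.1, 149.7, 142.3], 0.93)]
lid_knob [([309.0, 188.6, 91.4, 62.9], 0.88)]
bottle [([426.1, 265.4, 53.9, 108.1], 0.6)]
tin [([290.9, 265.5, 34.5, 48.4], 0.71)]
mallet [([237.8, 232.4, 67.2, 99.5], 0.89)]
box [([334.3, 223.6, 147.8, 145.0], 0.95), ([426.2, 265.5, 51.8, 106.7], 0.24)]
top {'fovy': 49.927804621436586, 'cx': 324.65755881172595, 'cy': 237.3726460036809, 'xyz': array([0.46922131, 0.12306397, 0.86618081]), 'rotation': array([  9.71299828,  -1.80721594, -89.59946143])}
knob_top [([339.9, 302.1, 13.4, 12.5], 0.59), ([356.0, 213.7, 39.6, 45.4], 0.49)]
dial_axis [([373.5, 299.5, 209.7, 131.3], 0.6)]
red_mark [([378.4, 300.1, 210.9, 138.9], 0.81), ([356.8, 214.5, 39.9, 44.0], 0.59)]
blue_mark [([377.6, 299.7, 208.2, 139.6], 0.87)]
lid_knob [([424.9, 309.6, 104.9, 106.4], 0.92)]
bottle [([219.1, 291.0, 57.8, 51.3], 0.65)]
tin [([356.6, 214.5, 39.2, 45.4], 0.87)]
mallet [([455.8, 206.8, 158.1, 77.9], 0.66)]
box [([377.3, 300.4, 209.6, 145.1], 0.56)]
1.0
```

View pics/top.png

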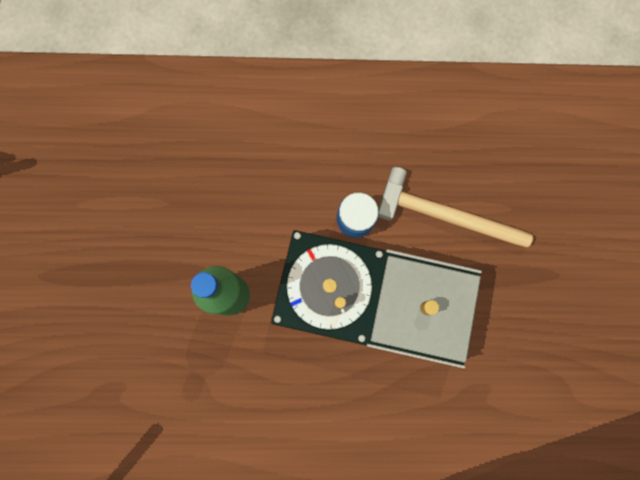

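View pics/scene.png

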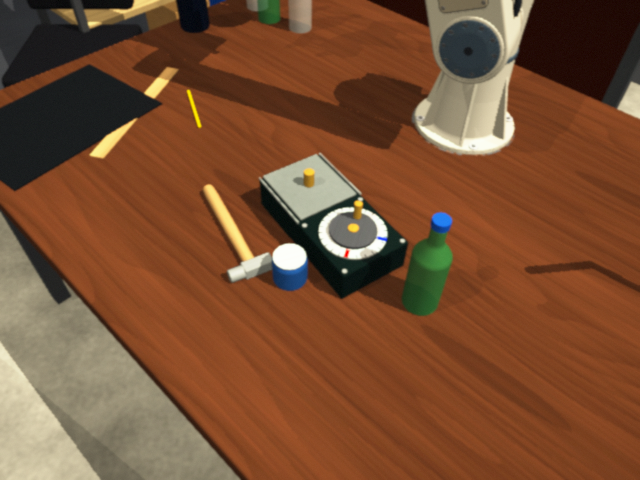

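Top view shows the dial hub at about (330,286), finger knob (340,302), lid knob (431,307), red mark (311,254) and blue mark (296,302). The bottle, around (225,290), is close on the +y side, and the tin (357,214) is beyond the box. The scene view agrees. Next I'll fit the box pose from the coloured blobs in both cameras.

```bash
cat > h.py <<'E'
import numpy as np, cv2
from scipy.spatial.transform import Rotation as R
from scipy.optimize import least_squares
def cam(p):
    f=240/np.tan(np.radians(p["fovy"]/2)); return f,p["cx"],p["cy"],np.array(p["xyz"]),R.from_euler("xyz",p["rotation"],degrees=True).as_matrix()
def proj(p,X):
    f,cx,cy,c,M=cam(p); q=(np.atleast_2d(X)-c)@M
    return np.c_[cx+f*q[:,0]/-q[:,2], cy-f*q[:,1]/-q[:,2]]
def ray(p,uv,z):
    f,cx,cy,c,M=cam(p); d=M@np.array([(uv[0]-cx)/f,-(uv[1]-cy)/f,-1]); return c+d*(z-c[2])/d[2]
def w(b,P):  # box frame->world
    c,s=np.cos(b[2]),np.sin(b[2]); P=np.atleast_2d(P); return np.c_[b[0]+c*P[:,0]-s*P[:,1], b[1]+s*P[:,0]+c*P[:,1], P[:,2]]
def dirn(th,r,z): return [-r*np.cos(th),.075+r*np.sin(th),z]
PTS=dict(red=dirn(2.4,.0555,.075),blue=dirn(.9,.0555,.075),axis=[0,.075,.083],lid=[0,-.075,.110])
def blobs(im,kind,lo=8):
    h=cv2.cvtColor(im,cv2.COLOR_RGB2HSV).astype(int); H,S,V=h[...,0],h[...,1],h[...,2]
    m={"red":((H<5)|(H>174))&(S>190)&(V>120),"blue":(H>112)&(H<128)&(S>150)&(V>100),"brass":(H>14)&(H<25)&(S>120)&(V>150)}[kind]
    n,_,st,ce=cv2.connectedComponentsWithStats(m.astype(np.uint8),connectivity=8)
    return [(ce[i].round(1).tolist(),int(st[i,4]),st[i,:4].tolist()) for i in range(1,n) if st[i,4]>=lo]
E
python3 - <<'E'
from h import *; from rig import manip
for c in("top","scene"):
    im=cv2.imread(f"pics/{c}.png")[:,:,::-1]
    roi=(slice(220,380),slice(260,490)) if c=="top" else (slice(150,300),slice(255,410))
    k=np.zeros_like(im);k[roi]=im[roi]
    for n in("red","blue","brass"): print(c,n,blobs(k,n))
p=manip.camera_params("top")
uv=dict(red=(311,254),blue=(296,302),axis=(330,286),lid=(431,307.5))
W={n:ray(p,uv[n],PTS[n][2]) for n in uv}; print(W)
print("knob",ray(p,(340,302.3),.121),"bottle cap",ray(p,(204,286),.22),"tin",ray(p,(358.5,213),.065))
def res(b): return np.concatenate([(w(b,PTS[n])-W[n])[0,:2] for n in W])
s=least_squares(res,[.45,.1,-.1]); print(s.x,(s.fun*1e3).round(1))
E
```

```text
top red [([310.8, 254.0], 21, [308, 250, 6, 9])]
top blue [([295.3, 301.9], 35, [290, 299, 11, 7])]
top brass [([329.3, 285.3], 130, [323, 279, 13, 13]), ([339.6, 302.2], 101, [334, 297, 12, 11]), ([430.5, 307.1], 166, [424, 300, 15, 15])]
scene red [([346.1, 253.5], 13, [345, 251, 3, 6])]
scene blue [([382.6, 238.4], 21, [378, 237, 10, 4])]
scene brass [([309.4, 176.5], 116, [304, 168, 10, 19]), ([358.4, 208.3], 87, [354, 200, 9, 19]), ([352.6, 227.5], 53, [348, 223, 11, 10])]
{'red': array([0.57850994, 0.12001579, 0.075     ]), 'blue': array([0.50452486, 0.141998  , 0.075     ]), 'axis': array([0.52872278, 0.09065391, 0.083     ]), 'lid': array([ 0.49662357, -0.05641874,  0.11      ])}
knob [0.50257495 0.0777166  0.121     ] bottle cap [0.51684486 0.25305317 0.22      ] tin [0.64667411 0.04506105 0.065     ]
[ 0.51309801  0.01802076 -0.21694334] [-1.2 -1.   0.4 -0.9  0.5  0.6  0.3  1.2]
```

```bash
cat >> h.py <<'E'
def fit(p,im,b0,roi=25,used=("red","blue","axis","lid")):
    """refine box pose from one picture, starting from b0"""
    uv={}
    for n in used:
        g=proj(p,w(b0,PTS[n]))[0]
        bl=[x for x in blobs(im,{"axis":"brass","lid":"brass"}.get(n,n),20) if np.hypot(*(np.array(x[0])-g))<roi]
        if bl: uv[n]=max(bl,key=lambda x:x[1])[0]
    W={n:ray(p,uv[n],PTS[n][2]) for n in uv}
    s=least_squares(lambda b:np.concatenate([(w(b,PTS[n])-W[n])[0,:2] for n in W]),b0)
    return s.x,(s.fun*1e3).round(1),uv
def theta(b,P):
    a=w(b,PTS["axis"])[0]; d=np.array(P)[:2]-a[:2]; c,s=np.cos(b[2]),np.sin(b[2])
    return np.arctan2(-s*d[0]+c*d[1],-(c*d[0]+s*d[1])),np.hypot(*d)
E
python3 - <<'E'
from h import *; from rig import manip
b=np.array([ 0.5131,0.0180,-0.2169])
yaw=90+np.degrees(b[2])
a=w(b,PTS["axis"])[0]
t=manip.current_time_s()
manip.movep([a[0]-.03,a[1]-.03,.27],[180,0,yaw]); print(manip.current_time_s()-t,manip.current_eef_pos(),manip.current_q())
p=manip.camera_params("wrist"); im=manip.read_camera("wrist"); print(p)
for n in("knob_top","finger_knob"): print(n,[(np.round(d["bbox"],1),round(d["conf"],2)) for d in manip.look_for(n,"wrist")[:2]])
cv2.imwrite("pics/w1.png",im[:,:,::-1])
print(theta(b,[.50257,.0777])); print({n:proj(p,w(b,PTS[n]))[0].round() for n in PTS})
for n in("red","blue","brass"): print(n,blobs(im,n,30))
f=fit(p,im,b,40); print(f)
E
```

```text
2.5583 [0.49936428 0.06062014 0.26992289] [ 6.75811360e+00  6.20142839e+00  1.04499695e+02 -1.11217129e-02
  6.93064444e+01  1.92480005e+01]
{'fovy': 61.694231540033435, 'cx': 315.13817485224365, 'cy': 233.69223355175174, 'xyz': array([0.51766953, 0.14463936, 0.44043825]), 'rotation': array([-17.30884247,  -0.02063807, -12.40613337])}
knob_top [(array([317.3, 189.9,  16.4,  25.6]), 0.62)]
finger_knob [(array([315.8, 190.6,  18. ,  24.6]), 0.55)]
(np.float64(-0.6867545200430142), np.float64(0.029911648017557493))
{'red': array([388., 123.]), 'blue': array([302., 116.]), 'axis': array([341., 167.]), 'lid': array([339., 333.])}
red [([389.6, 117.4], 143, [381, 109, 19, 18])]
blue [([301.2, 110.5], 53, [293, 101, 18, 20])]
brass [([342.4, 163.3], 80, [331, 151, 23, 24]), ([316.2, 186.0], 157, [307, 177, 20, 26]), ([479.7, 270.2], 587, [467, 232, 27, 83]), ([495.8, 279.7], 273, [479, 234, 30, 92]), ([339.4, 322.3], 462, [330, 305, 24, 36]), ([561.9, 423.2], 1314, [535, 386, 46, 78]), ([63.5, 403.0], 139, [56, 389, 17, 28]), ([55.1, 444.4], 212, [51, 422, 12, 41])]
(array([ 0.50891953,  0.01972818, -0.20467422]), array([-7.9, -1.8, -6.4, -2.8, 19.7, 13.7, -5.5, -9.1]), {'red': [389.6, 117.4], 'blue': [301.2, 110.5], 'axis': [316.2, 186.0], 'lid': [339.4, 322.3]})
```

View pics/w1.png

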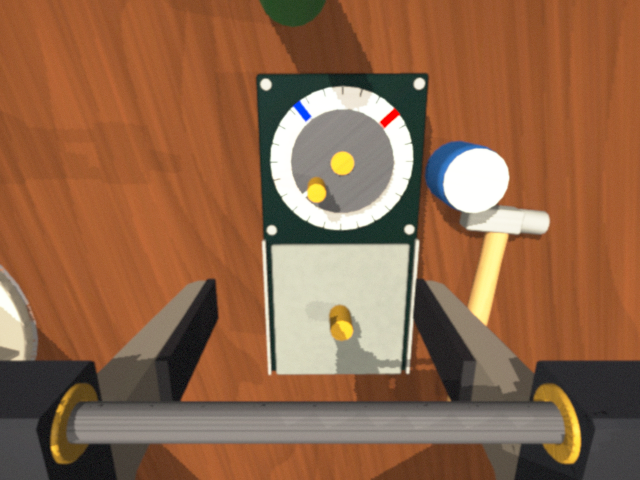

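Wrist view: hub (342,163), knob top about (316,190), red (390,117), blue (302,110) and lid-knob top (341,330). All sit about 4 px further +y than predicted, so I'll fit all three cameras jointly.

Run:
```python
from h import *; from rig import manip
b=np.array([ 0.5131,0.0180,-0.2169])
C={c:manip.camera_params(c) for c in("top","scene","wrist")}
U=dict(top=dict(red=(310.8,254),blue=(295.3,301.9),axis=(329.3,285.3),lid=(430.8,307.3)),
 scene=dict(red=(346.1,253.5),blue=(382.6,238.4),axis=(352.6,227.5),lid=(309.4,171.5)),
 wrist=dict(red=(389.6,117.4),blue=(301.8,110.5),axis=(342.4,163.3),lid=(341.5,329.5)))
K=dict(top=(339.6,302.2),scene=(358.4,202.5),wrist=(316.2,190.3))
S=dict(top=1.35,scene=2.2,wrist=.85) # mm/px
def res(x,cs):
    b=x[:3]; r=[]
    kn=w(b,dirn(x[3],.030,.121))[0]
    for c in cs:
        for n in U[c]: r.append(S[c]*(proj(C[c],w(b,PTS[n]))[0]-U[c][n]))
        r.append(S[c]*(proj(C[c],kn)[0]-K[c]))
    return np.concatenate(r)
for cs in(("top",),("scene",),("wrist",),("top","scene","wrist")):
    s=least_squares(res,[*b,-.69],args=(cs,)); print(cs,s.x.round(4),s.fun.round(1))
    print(w(s.x,[dirn(s.x[3],.03,.121),PTS["axis"]]).round(4).tolist())
```

```text
('top',) [ 0.5134  0.0187 -0.2173 -0.6865] [ 0.5  0.8  1.1 -0.5 -0.2  0.2 -1.4 -0.3 -0.  -0.1]
[[0.5028, 0.0783, 0.121], [0.5296, 0.0919, 0.083]]
('scene',) [ 0.5169  0.0204 -0.2158 -0.7013] [ 0.9 -1.3 -2.1 -0.3  1.   1.3  0.3  0.4 -0.1  0.3]
[[0.5064, 0.0797, 0.121], [0.5329, 0.0937, 0.083]]
('wrist',) [ 0.5157  0.0219 -0.212  -0.6425] [-0.3  0.3  0.9  0.4 -0.  -0.8  0.2 -0.7 -0.8  0.6]
[[0.5042, 0.0827, 0.121], [0.5315, 0.0952, 0.083]]
('top', 'scene', 'wrist') [ 0.5154  0.0202 -0.2156 -0.6775] [-0.9 -0.8 -0.2 -2.1 -1.6 -1.5 -2.9 -2.3 -1.7 -1.8  2.  -2.4 -1.2 -1.4
  2.   0.2  1.3 -0.5  1.8 -0.5  0.1  2.1  1.4  2.   0.3  0.8 -0.   0.6
  0.2  3.1]
[[0.5046, 0.0801, 0.121], [0.5314, 0.0935, 0.083]]
```

```bash
cat >> h.py <<'E'
B=np.array([.5154,.0202,-.2156]); YAW=90+np.degrees(B[2]); Z=.093
def loc(v,b=B):  # world vec -> box frame
    c,s=np.cos(b[2]),np.sin(b[2]); return np.array([c*v[0]+s*v[1],-s*v[0]+c*v[1]])
E
python3 - <<'E'
from h import *; from rig import manip
k=w(B,dirn(-.678,.030,Z))[0]
T=manip.current_time_s
manip.move_l([k[0],k[1],.135],rot=[180,0,YAW],v=.15); print(T())
print(manip.current_contact_force().round(2))
print(manip.move_l([k[0],k[1],Z],v=.1,f_stop=6),T(),manip.current_contact_force().round(2))
manip.move_gripper(.010); print(T(),manip.current_grip_width(),manip.current_eef_pos()-k,manip.current_contact_force().round(2))
for th in(-.58,-.48):
    manip.move_l(w(B,dirn(th,.030,Z))[0],v=.05); F=manip.current_contact_force()
    print(T(),loc(F).round(2),F.round(2),(manip.current_eef_pos()-w(B,dirn(th,.030,Z))[0]).round(4))
E
```

```text
4.7667
[ 0.44 -0.18  0.43]
False 5.3333 [0.49 0.3  0.11]
6.475 0.015551934593332139 [-3.67549274e-05 -2.12576511e-05 -1.08331002e-05] [-0.5  -0.54 -0.1 ]
6.725 [ 0.25 -1.36] [-0.05 -1.38  0.79] [-0.0001  0.0001  0.    ]
6.975 [-1.17  0.03] [-1.14  0.28  1.07] [-0.0002  0.0002 -0.    ]
```

```bash
cat >> h.py <<'E'
def wind(manip,t0,t1,step=.2,b=B,r=.030,v=.06,lim=15,log=True):
    n=max(1,int(np.ceil(abs(t1-t0)/step))); out=[]
    for th in np.linspace(t0,t1,n+1)[1:]:
        hit=manip.move_l(w(b,dirn(th,r,Z))[0],v=v,f_stop=lim)
        f=loc(manip.current_contact_force(),b); fr=-f[0]*np.cos(th)+f[1]*np.sin(th); ft=f[0]*np.sin(th)+f[1]*np.cos(th)
        out.append((round(th,2),round(fr,1),round(ft,1)))
        if hit or np.hypot(*f)>lim: print("STOP",out[-1],hit); break
    if log: print(out)
    print("t",manip.current_time_s(),"pos",manip.current_eef_pos().round(4),"grip",manip.current_grip_width()); return out
E
python3 - <<'E'
from h import *; from rig import manip
wind(manip,-.48,2.2)
E
```

```text
[(np.float64(-0.29), np.float64(2.6), np.float64(1.7)), (np.float64(-0.1), np.float64(3.8), np.float64(2.0)), (np.float64(0.09), np.float64(4.7), np.float64(2.4)), (np.float64(0.29), np.float64(6.5), np.float64(0.8)), (np.float64(0.48), np.float64(6.2), np.float64(0.3)), (np.float64(0.67), np.float64(6.5), np.float64(1.5)), (np.float64(0.86), np.float64(6.4), np.float64(1.1)), (np.float64(1.05), np.float64(5.1), np.float64(1.6)), (np.float64(1.24), np.float64(6.2), np.float64(1.1)), (np.float64(1.43), np.float64(6.3), np.float64(2.3)), (np.float64(1.63), np.float64(4.9), np.float64(2.4)), (np.float64(1.82), np.float64(5.0), np.float64(1.7)), (np.float64(2.01), np.float64(4.5), np.float64(2.6)), (np.float64(2.2), np.float64(4.4), np.float64(1.7))]
t 10.475 pos [0.5541 0.1131 0.0931] grip 0.015714661541513297
```

Run:
```python
from h import *; from rig import manip
wind(manip,2.2,2.2,r=.0295); wind(manip,2.2,2.2,r=.029)
wind(manip,2.2,2.2,r=.0295,log=False)
wind(manip,2.2,2.4+4.0,r=.0295,step=.25,v=.07)
cv2.imwrite("pics/w2.png",manip.read_camera("wrist")[:,:,::-1])
```

```text
[(np.float64(2.2), np.float64(6.4), np.float64(1.9))]
t 10.725 pos [0.5541 0.1131 0.0931] grip 0.015004599580363293
[(np.float64(2.2), np.float64(7.6), np.float64(1.7))]
t 10.975 pos [0.5541 0.1131 0.0932] grip 0.014878694745239405
t 11.225 pos [0.554  0.1132 0.0931] grip 0.015260010370719682
[(np.float64(2.45), np.float64(4.4), np.float64(2.1)), (np.float64(2.69), np.float64(4.7), np.float64(2.5)), (np.float64(2.94), np.float64(4.1), np.float64(1.2)), (np.float64(3.19), np.float64(3.0), np.float64(1.4)), (np.float64(3.44), np.float64(2.7), np.float64(1.4)), (np.float64(3.68), np.float64(0.3), np.float64(2.0)), (np.float64(3.93), np.float64(-0.8), np.float64(1.9)), (np.float64(4.18), np.float64(-0.9), np.float64(1.4)), (np.float64(4.42), np.float64(-2.1), np.float64(1.6)), (np.float64(4.67), np.float64(-2.1), np.float64(2.0)), (np.float64(4.92), np.float64(-1.6), np.float64(1.2)), (np.float64(5.16), np.float64(0.8), np.float64(1.7)), (np.float64(5.41), np.float64(2.4), np.float64(1.5)), (np.float64(5.66), np.float64(3.5), np.float64(1.1)), (np.float64(5.91), np.float64(6.0), np.float64(2.1)), (np.float64(6.15), np.float64(5.4), np.float64(-0.7)), (np.float64(6.4), np.float64(6.6), np.float64(-1.5))]
t 15.475 pos [0.5025 0.1032 0.0929] grip 0.015252713235895806
```

View pics/w2.png

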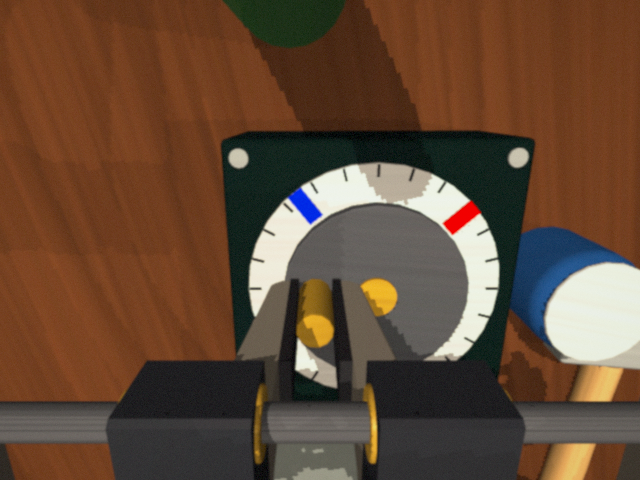

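The wrist view matches the dialled angle: hub (378,297), knob base about (316,292), so θ is close to 0.1. The arm is compliant, so I'll log the actual TCP and fit the true circle before stopping on red.

```bash
python3 - <<'E'
import re
s=open('h.py').read()
s=s.replace('        if hit or np.hypot','        e=np.array(manip.current_eef_pos()); LOG.append(e)\n        if hit or np.hypot').replace('def wind','LOG=[]\ndef wind')
s+='''
def circ(P):
    P=np.array(P)[:,:2]; q=least_squares(lambda x:np.hypot(*(P-x[:2]).T)-x[2],[*w(B,PTS["axis"])[0,:2],.03]); return q.x,(q.fun*1e3).round(2)
def thc(P,c,b=B):
    d=loc(np.array(P)[:2]-c[:2],b); return np.arctan2(d[1],-d[0])
'''
open('h.py','w').write(s)
E
python3 - <<'E'
from h import *; from rig import manip; import h
wind(manip,6.4,8.4,step=.2,r=.0298,v=.07)
P=h.LOG+[np.array([.5541,.1131,0]),np.array([.5025,.1032,0])]
c,f=circ(P); print(c,f,w(B,PTS["axis"])[0]); np.save("log1.npy",P)
print([round(thc(p,c),3) for p in P[:10]])
E
```

```text
[(np.float64(6.6), np.float64(6.0), np.float64(-2.2)), (np.float64(6.8), np.float64(5.7), np.float64(-2.1)), (np.float64(7.0), np.float64(6.6), np.float64(-2.7)), (np.float64(7.2), np.float64(6.3), np.float64(-3.8)), (np.float64(7.4), np.float64(5.2), np.float64(-2.1)), (np.float64(7.6), np.float64(4.5), np.float64(-2.3)), (np.float64(7.8), np.float64(4.4), np.float64(-2.2)), (np.float64(8.0), np.float64(4.7), np.float64(-0.5)), (np.float64(8.2), np.float64(4.0), np.float64(-2.0)), (np.float64(8.4), np.float64(3.9), np.float64(-1.8))]
t 18.025 pos [0.5523 0.115  0.093 ] grip 0.015242402813849977
[0.53099918 0.09417553 0.02987162] [ 0.   -0.02 -0.02 -0.03 -0.01  0.04  0.01  0.    0.02 -0.02 -0.01  0.02] [0.53144502 0.09346362 0.083     ]
[np.float64(0.295), np.float64(0.502), np.float64(0.71), np.float64(0.921), np.float64(1.136), np.float64(1.344), np.float64(1.548), np.float64(1.758), np.float64(1.952), np.float64(2.152)]
```

```bash
cat >> h.py <<'E'
CC=np.array([.53100,.09418]); B2=B.copy(); B2[:2]+=CC-w(B,PTS["axis"])[0,:2]; RR=.02987
E
python3 - <<'E'
from h import *; from rig import manip; import h
wind(manip,8.435,2.38+2*np.pi,step=.15,b=B2,r=RR,v=.05)
t=thc(manip.current_eef_pos(),CC); print("theta",t)
wind(manip,2.38+2*np.pi,2.40+2*np.pi+(2.38-t),b=B2,r=RR,v=.05); manip.sleep(.2)
print("theta",thc(manip.current_eef_pos(),CC))
cv2.imwrite("pics/w3.png",manip.read_camera("wrist")[:,:,::-1])
E
```

```text
[(np.float64(8.55), np.float64(3.3), np.float64(-3.7)), (np.float64(8.66), np.float64(2.5), np.float64(-1.8))]
t 18.525 pos [0.5567 0.1095 0.093 ] grip 0.015200956260436506
theta 2.389202788031848
[(np.float64(8.67), np.float64(4.0), np.float64(-0.8))]
t 18.775 pos [0.5568 0.1093 0.093 ] grip 0.015176338982758854
theta 2.3953555633158654
```

View pics/w3.png

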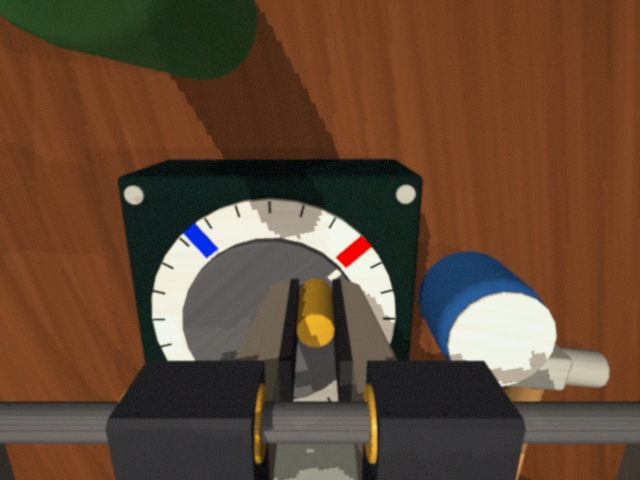

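The white line (335,273) points at the centre of the red mark (353,251), and the TCP angle reads 2.395. Now anticlockwise to blue.

Run:
```python
from h import *; from rig import manip; import h
o=wind(manip,2.395+2*np.pi,1.1,step=.25,b=B2,r=RR,v=.08,log=False)
print("maxf",np.abs(np.array(o)[:,1:]).max(0)); c,f=circ(h.LOG); print(len(o),c,np.abs(f).max())
t=thc(manip.current_eef_pos(),c); print("theta",t)
wind(manip,t,.92,step=.1,b=B2,r=RR,v=.05); t=thc(manip.current_eef_pos(),c); print(t,thc(manip.current_eef_pos(),CC))
wind(manip,.92,.905-(t-.92),b=B2,r=RR,v=.05); manip.sleep(.2); print(thc(manip.current_eef_pos(),c))
cv2.imwrite("pics/w4.png",manip.read_camera("wrist")[:,:,::-1])
```

```text
t 26.775 pos [0.5229 0.123  0.093 ] grip 0.014805908839763142
maxf [5.4 2.4]
31 [0.53101731 0.09419422 0.02988348] 0.06
theta 1.0793075860124464
[(np.float64(1.0), np.float64(2.5), np.float64(-0.6)), (np.float64(0.92), np.float64(3.6), np.float64(-0.9))]
t 27.275 pos [0.5182 0.1212 0.093 ] grip 0.015284086423847083
0.910838237184241 0.9115657811170695
[(np.float64(0.91), np.float64(2.6), np.float64(1.1))]
t 27.525 pos [0.5181 0.1212 0.093 ] grip 0.014706444729413128
0.9106108594173898
```

View pics/w4.png

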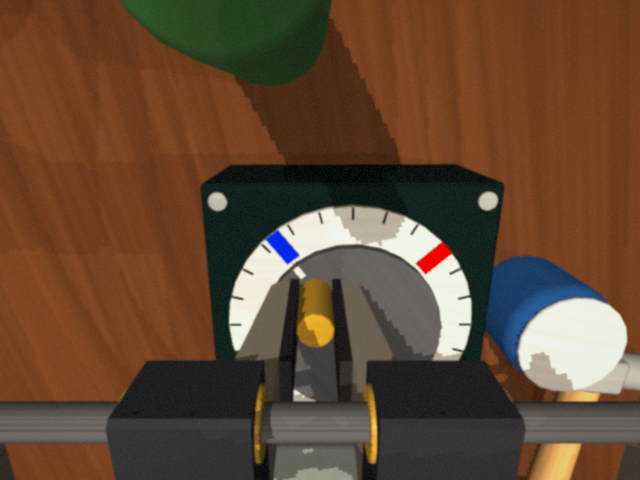

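White line (299,271) points at blue (283,247) and θ reads 0.911. Now clockwise to the bolt stop, in small steps while watching force and lag.

Run:
```python
from h import *; from rig import manip
wind(manip,.911,1.25,step=.12,b=B2,r=RR,v=.05,log=False)
th=1.25; out=[]; prev=None
while th<4.0:
    th+=.07
    hit=manip.move_l(w(B2,dirn(th,RR,Z))[0],v=.03,f_stop=9)
    e=manip.current_eef_pos(); a=thc(e,CC)%(2*np.pi); f=loc(manip.current_contact_force(),B2); ft=f[0]*np.sin(a)+f[1]*np.cos(a)
    out.append((round(th,2),round(a,3),round(ft,1)))
    if hit or ft<-10 or (prev is not None and a-prev<.02 and ft<-6): print("STOP",hit); break
    prev=a
print(*out); print(manip.current_time_s(),manip.current_grip_width())
```

```text
t 28.525 pos [0.5283 0.124  0.093 ] grip 0.015118365562549429
STOP False
(1.32, np.float64(1.327), np.float64(-1.0)) (1.39, np.float64(1.398), np.float64(0.4)) (1.46, np.float64(1.47), np.float64(-1.1)) (1.53, np.float64(1.54), np.float64(-1.1)) (1.6, np.float64(1.609), np.float64(0.4)) (1.67, np.float64(1.679), np.float64(-0.3)) (1.74, np.float64(1.75), np.float64(-0.2)) (1.81, np.float64(1.819), np.float64(-0.9)) (1.88, np.float64(1.889), np.float64(-0.8)) (1.95, np.float64(1.96), np.float64(0.2)) (2.02, np.float64(2.029), np.float64(-1.5)) (2.09, np.float64(2.099), np.float64(0.1)) (2.16, np.float64(2.169), np.float64(0.7)) (2.23, np.float64(2.24), np.float64(-0.4)) (2.3, np.float64(2.308), np.float64(0.6)) (2.37, np.float64(2.374), np.float64(-0.9)) (2.44, np.float64(2.431), np.float64(-3.7)) (2.51, np.float64(2.497), np.float64(-4.1)) (2.58, np.float64(2.567), np.float64(-4.9)) (2.65, np.float64(2.638), np.float64(-4.7)) (2.72, np.float64(2.709), np.float64(-5.0)) (2.79, np.float64(2.781), np.float64(-5.2)) (2.86, np.float64(2.851), np.float64(-5.0)) (2.93, np.float64(2.921), np.float64(-4.7)) (3.0, np.float64(2.992), np.float64(-3.7)) (3.07, np.float64(3.063), np.float64(-3.9)) (3.14, np.float64(3.125), np.float64(-6.0)) (3.21, np.float64(3.171), np.float64(-8.9)) (3.28, np.float64(3.212), np.float64(-13.5))
35.775 0.014855293417167357
```

Bolt pickup came at about 2.42 rad and the stop at about 3.13, which matches the 0.7 rad draw. Force peaked at 13.5 N, around 8.5 N beyond the drag. I'll ease off, release and go to the lid.

Run:
```python
from h import *; from rig import manip
T=manip.current_time_s
manip.move_l(w(B2,dirn(3.22,RR,Z))[0],v=.03); e=manip.current_eef_pos(); print(loc(manip.current_contact_force()).round(1),thc(e,CC))
manip.move_gripper(.045)
e=w(B2,dirn(3.18,RR,.14))[0]; manip.move_l(e,v=.1)
L=w(B2,[0,-.075,.084])[0]
manip.move_l([L[0],L[1],.145],v=.2); print(T(),manip.current_contact_force().round(1))
im=manip.read_camera("wrist"); cv2.imwrite("pics/w5.png",im[:,:,::-1])
print(manip.move_l(L,v=.1,f_stop=6)); manip.move_gripper(.016); print(T(),manip.current_grip_width(),loc(manip.current_contact_force()).round(1))
G=w(B2,[0,-.085,.084])[0]; print(manip.move_l(G,v=.05,f_stop=15),loc(manip.current_contact_force()).round(1),T(),loc(np.array(manip.current_eef_pos())-L).round(4))
```

```text
[ 0.4 11.6] -3.1153578911231627
38.15 [-0.1 -0.3 -0.3]
False
39.4417 0.02126620339303873 [-0.8  0.8]
False [-0.4 -1.7] 39.7917 [ 0.0005 -0.0106]
```

View pics/w5.png

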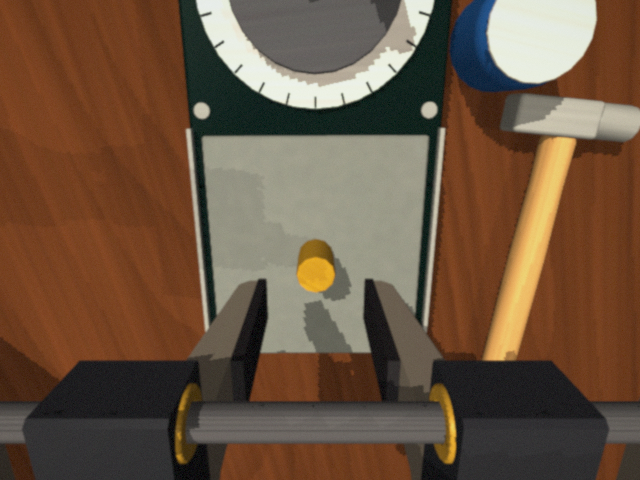

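The lid knob sat centred between the fingers (316,270) and the lid is moving. Now pull it fully open.

Run:
```python
from h import *; from rig import manip
T=manip.current_time_s
L=w(B2,[0,-.075,.084])[0]
def go(y,v):
    h=manip.move_l(w(B2,[0,y,.084])[0],v=v,f_stop=12); print(h,loc(manip.current_contact_force()).round(1),T(),loc(np.array(manip.current_eef_pos())-L).round(4),manip.current_grip_width())
go(-.16,.08); go(-.172,.04); go(-.178,.03); go(-.181,.02)
cv2.imwrite("pics/w6.png",manip.read_camera("wrist")[:,:,::-1])
```

```text
False [ 1.8 -1.7] 40.875 [ 0.0006 -0.086 ] 0.021225530131173707
False [ 0.5 -1.9] 41.325 [ 0.0007 -0.0979] 0.021115053160632398
True [-0.5  5.2] 41.5417 [ 0.0007 -0.1001] 0.0212753600887878
True [0.7 2.8] 41.75 [ 0.0007 -0.1   ] 0.020926056359240768
```

View pics/w6.png

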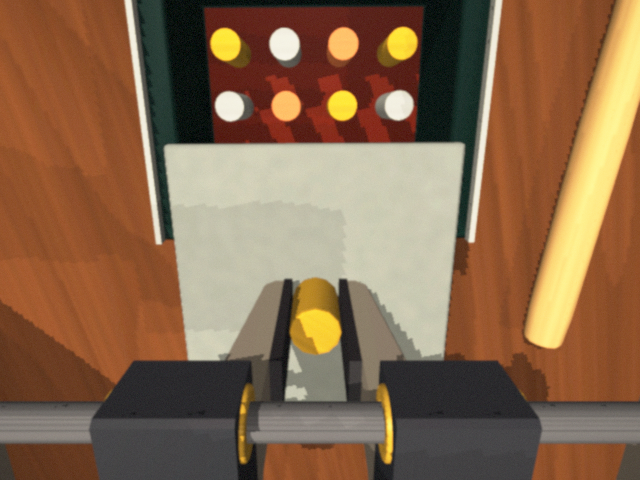

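The lid is open with the coin tray exposed, and it met its end stop at 0.100 m. Release, lift and check.

Run:
```python
from h import *; from rig import manip
manip.move_gripper(.05)
e=manip.current_eef_pos(); manip.move_l([e[0],e[1],.16],v=.12)
manip.move_l([e[0]-.05,e[1]-.15,.25],v=.25); manip.sleep(.3)
im=manip.read_camera("top"); p=manip.camera_params("top"); cv2.imwrite("pics/t2.png",im[:,:,::-1])
for o in(.098,.1): print(proj(p,w(B2,[0,-.075-o,.11])))
k=np.zeros_like(im);k[220:400,260:560]=im[220:400,260:560]; print([x[:2] for x in blobs(k,"brass")]); print(manip.current_time_s(),manip.current_contact_force().round(1))
```

```text
[[493.56073821 320.88152359]]
[[494.89594001 321.1874832 ]]
[([332.2, 263.8], 98), ([416.1, 280.4], 79), ([329.2, 285.3], 131), ([429.3, 301.7], 93), ([497.1, 322.2], 165), ([438.6, 323.8], 16), ([406.1, 332.4], 83)]
44.4 [-0.3  0.5 -0.3]
```

View pics/t2.png

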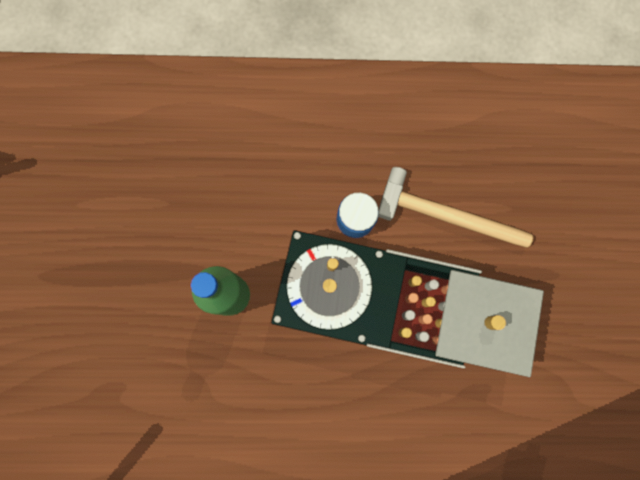

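The lid is fully open, with its knob at (497,322). The bottle, tin and mallet are where they were, and the arm is clear.

```bash
python3 -c "
from rig import manip
manip.sign_off(); print(manip.current_time_s())"
```

```text
the job is handed in; nothing more can be done
the job is handed in; nothing more can be done
```

The strongbox is open and the job is handed in; the clock read 44.4 s of the 67 s at my last check.

- **Red:** I wound the dial clockwise past red once and stopped on it the second time. The arm's position read 2.395 rad against 2.4, and the white line pointed at the mark in the wrist picture.
- **Blue:** I wound anticlockwise past blue once and stopped on it the second time at 0.911 rad against 0.9. The wrist picture agreed.
- **Bolt:** Going clockwise again, I felt the bolt pick up at about 2.42 rad and come up against its stop at about 3.13 rad. The force there peaked at about 13.5 N, roughly 8.5 N beyond the drag and well under the 20 N that counts as forcing.
- **Lid:** I let go of the dial and slid the lid until it met its end stop at 0.100 m, then released it. In the final top view its knob was 2–3 px from the predicted fully-open position, on the open side.
- **Surroundings:** The bottle, tin and mallet show at the same places as before, and the arm was clear with no contact force.

**Disagreements:** The three cameras differed by up to about 3 mm on where the box was. I settled that by fitting the circle the arm actually traced while turning the dial, which fitted to within 0.06 mm. The sideways force readings carried an offset of a couple of newtons, so the peak force at the bolt is uncertain by about that much.

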